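# Set out a calligraphy place from a push-latch drawer

## Task

Set out this writing place: clear the carton from in front of the drawer unit and lay it close behind the inkstone, then press the red button so that the drawer springs fully open with nothing in its way and the arm not touching it. Take out everything in the drawer: dark paperweight across the far end of the red sheet, brass one across its near end, both centred, blue ink case midway between inkstone and white bowl, green seal box close in front of the bowl; finally push the empty drawer shut until it latches. Front (the robot's side) and behind run parallel to the side edges of the grey felt pad; leave the inkstone, bowl, phone and glasses case where they are.

Things in the scene. Friction and masses are not known exactly. Their poses are not given: they have to be found in the camera images.
- drawer (a joint): Drawer of the low wooden unit, m: 0 to 0.005 shut and latched, 0.15 fully open (slides along the unit's -x, clear of its top but for the last 10 mm). A spring drives it open (5 N shut, 2.3 N open) at up to 0.4 m/s. Pushed to the stop at 0 against about 12 N it latches and then rests near 0.003; let go before that, it springs open again. No handle.
- drawer_front (a point): Centre of the outer face of the drawer's dark front panel (282 wide, 6 to 60 mm above the table, 12 thick), 45 mm above the table, moving with the drawer; its -x axis points outwards. Inside the drawer is 270 wide, 149 long, floor 12 mm above the table, walls to 40 mm; a steel catch 14 wide reaches 48 mm in from the panel's outer face at mid-width, 46 to 58 mm up.
- button (a joint): Travel of the red latch button in m: 0 up, 0.010 fully pressed (about 1.5 N to start, 5 N fully down, plus up to 4 N of latch drag). The drawer is released when it is all but fully pressed (from about 0.007 on).
- button_top (a point): Centre of the top of the round red latch button (diameter 32 mm), 85 mm above the table when up, on the unit's top 46 mm behind its front edge; it is pressed straight down. Its x and y axes are the unit's.
- unit: The drawer unit, 200 deep, 300 wide, 70 mm high, front towards the robot; origin at the centre of its underside on the table, x axis from its front to its back. Fixed.
- sheet: Red sheet with two gold rings, 240 long (its x axis, pointing away from the robot) and 140 wide, 2 thick, flat and fixed on the table; origin at the centre of its underside.
- pad: Grey felt pad on which inkstone and bowl stand, 330 (x) by 270, 3 thick, fixed; its centre lies 135 mm from this origin along its -x axis.
- inkstone_c (a point): Centre of the black round inkstone, diameter 70, 22 high, 0.5 kg, on the pad. Its x axis points straight away from the robot's side of the table (world x).
- bowl_c (a point): Centre of the white round water bowl, rim diameter 60, 40 high, on the pad, 150 mm beside the inkstone. Its axes are as the inkstone's.
- carton_c (a point): Centre of the cardboard carton with a red band, 110 (x) by 44 (y) by 44 mm, about 160 g; it starts in front of the drawer.
- bar_dark_c (a point): Centre of the dark wooden paperweight with a gold line, 110 (x) by 28 (y) by 18 mm high, 90 g. Starts in the drawer, lying along the drawer's depth; may be absent.
- bar_brass_c (a point): Centre of the brass paperweight with two copper bands, 110 (x) by 28 (y) by 18 mm high, 0.3 kg. Starts in the drawer likewise; may be absent.
- ink_case_c (a point): Centre of the blue ink case with a white band, 90 (x) by 28 (y) by 22 mm high, 80 g. Starts in the drawer likewise; may be absent.
- seal_box_c (a point): Centre of the green seal box with a gold dot, 64 (x) by 30 (y) by 26 mm high, 90 g. Starts in the drawer likewise; may be absent.
- glasses_c (a point): Bystander: centre of a dark red glasses case lying flat, 60 by 150 by 32 mm.
- phone_c (a point): Bystander: centre of a black phone lying flat, 75 by 155 by 9 mm.

How it is judged (in metres and radians):
On the way:
1. the drawer has sprung fully open and the arm is not touching it (value of joint drawer above 0.135 m and contact force between each of the arm, the fingers and drawer below 0.5 N), for 0.2 s.
At the end, for the whole second after the job is handed in: Centres: carton 55-140 mm behind inkstone, seal box 50-130 before bowl, bars 75-125 from sheet centre along it (across within 0.25 rad), all within 30 sideways; ink case under 100 from stone and bowl, 30 in depth; flat, at rest; stone, bowl upright, moved under 50; drawer under 8 mm open (x of carton_c in the frame of inkstone_c between 0.055 and 0.14 m and y of carton_c in the frame of inkstone_c between -0.03 and 0.03 m and x of bar_dark_c in the frame of sheet between 0.075 and 0.125 m and y of bar_dark_c in the frame of sheet between -0.03 and 0.03 m and angle between the x axis of each of bar_dark_c, bar_brass_c and the y axis of sheet, either way round below 0.25 rad and x of bar_brass_c in the frame of sheet between -0.125 and -0.075 m and y of bar_brass_c in the frame of sheet between -0.03 and 0.03 m and distance between ink_case_c and inkstone_c below 0.1 m and distance between ink_case_c and bowl_c below 0.1 m and x of ink_case_c in the frame of inkstone_c between -0.03 and 0.03 m and x of seal_box_c in the frame of bowl_c between -0.13 and -0.05 m and y of seal_box_c in the frame of bowl_c between -0.03 and 0.03 m and height (world z) of carton_c below 0.035 m and height (world z) of each of bar_dark_c, bar_brass_c, ink_case_c, seal_box_c below 0.024 m and linear speed of each of bar_dark, bar_brass, ink_case, seal_box, carton below 0.02 m/s and distance of each of inkstone_c, bowl_c from where it was at the start of the episode below 0.05 m and angle between each of inkstone_c, bowl_c's own z axis and vertical below 0.2 rad and value of joint drawer below 0.008 m); the robot touches nothing.
It fails at once if the robot touches the drawer (over 1 N) while it springs open with its load (value of joint drawer between 0.015 and 0.12 m and velocity of joint drawer above 0.05 m/s and distance of any of bar_dark_c, bar_brass_c, ink_case_c, seal_box_c from where it was at the start of the episode below 0.17 m and contact force between any of the arm, the fingers and drawer above 1 N).
It fails at once if the drawer strikes the carton (over 1 N) while springing open with its load (value of joint drawer between 0.015 and 0.12 m and velocity of joint drawer above 0.05 m/s and distance of any of bar_dark_c, bar_brass_c, ink_case_c, seal_box_c from where it was at the start of the episode below 0.17 m and contact force between carton and drawer above 1 N).
It fails at once if the phone or glasses case is shifted by more than 30 mm (distance of any of glasses_c, phone_c from where it was at the start of the episode above 0.03 m).
Of bar_dark, bar_brass, ink_case, seal_box only 3 to 4 are there at a start; the rules pass over those that are not, and their reading is None.
At some moment in a run one of carton may be knocked a few centimetres aside while the robot is not near it.
Once in a run the grip may slacken for a moment while it holds something.
It also fails if it takes over 210 s, if anything falls off the work surface, if the arm or the gripper's body presses on something with over 40 N, if the wrist force passes 120 N, or if a joint passes its speed limit or range.

## Robot

A 6-joint arm with a two-finger parallel gripper is mounted at the origin on the work surface. World frame = base frame: x ahead of the robot, y to its left, z up, the work surface at z = 0. Lengths are in mm, angles in rad, forces in N, time in s.
With the tool pointing down it reaches from about 400 to 925 mm from the base axis. Payload 12.5 kg.
Tool frame: the origin (TCP) lies at the very end of the fingers, on their centre line; the grasp point (between the pads) lies grip_depth behind it (grip_depth is the distance from the TCP to the grasp point, in mm); z points along the fingers, y is the line along which they close (so a half turn about z gives the same grasp; the last joint's range is limited). The gripper opens to 95 mm and grips with 3 to 60 N. Pads are 20 mm wide; open, the fingers measure 119 mm over their backs; the gripper's body (75 mm by 180 mm) begins 59 mm behind the grasp point.
Start: joints at [1.154, 0.491, 1.559, -0, 1.092, -0.106], TCP at [191.121, 595.079, 214.661] pointing down, gripper open.
Joint ranges: [-3.1, 3.1], [-0.84, 2.19], [0.05, 2.79], [-1.13, 4.28], [0.06, 2.93], [-2.69, 2.69]. Speed limits (rad/s): [2.22, 2.22, 2.79, 3.14, 3.14, 3.14].

## Interface

Orientations are given as [roll, pitch, yaw] about the fixed x, y, z axes, in that order (R = Rz(yaw) Ry(pitch) Rx(roll)).
In Python, from cell import state, read_camera, job_done, grip_depth gives the robot as it stands.
- The arm moves only by the tool drive_tool, never from a script. Its argument "targets" is a list of rows, each an object with "jaw": the opening, from 0 (shut) to 1 (fully open); "travel": the shift along the tool's x, y, z in m, a list of three; "twist": the turn about the tool's z in rad. In form: [{"jaw": jaw, "travel": [tx, ty, tz], "twist": twist}, ...]. A call has 1 to 8 rows; each row is the pose to reach, as a shift and turn from the pose commanded when the call began, along the tool's axes at that moment; what a row does not reach only later rows make up. A row lasts 1/12 s, in which the tool goes at most 41.7 mm and 7.16 degrees, less where a joint would pass 70% of its speed; a pose out of reach is approached as far as the arm can. A call with a gripper value outside its range is refused whole. The fingers move at their own pace and stop on an object; the grip force is fixed at half the most. Time passes only in rows, so rows that repeat a pose let the fingers close. It gives the time, the measured TCP pose, the force, the opening and the grip force at its end, in the units of the state.
- state(): the state, without advancing time (a new reading comes with each control period).
- read_camera(name): name is "scene" or "side" or "wrist"; returns a dict with "frame" (480x640x3 uint8, red, green, blue), "fx", "fy", "cx", "cy" (pixels), "k1" (the pictures are not rectified: a ray, as slopes to the right and down, at radius r is drawn at 1 + k1 r^2 times it, then the intrinsics apply), "R" (3x3) and "t" (3): a world point X has camera coordinates R X + t. Camera axes: x right, y down, z forward; pixel columns grow to the right and rows downward; lengths in mm; the calibration is good to about 2 mm. A picture is of the moment at which its call begins. There is no depth.
- job_done(): hands the job in; it is judged then, once.
The state is a dict: "t": time; "joints": joint angles; "qvel": joint speeds; "tau": joint torques, N m; "eef_pos": TCP position; "tcp_rot": TCP orientation; "ft_force": force on the tool from outside, world axes, zero at the start; "moment": the same for the moment, N m; "opening": opening from 0.0 (shut) to 1.0 (fully open); "grip_force": force on a finger pad.
Only numpy, scipy, OpenCV 4.12 (cv2) and the standard library are available. Lean on these libraries where they do the work, as an engineer would, in place of code of your own. Each camera call takes 0.05 s, during which the arm holds its last target. There are 200 camera calls.

## Working session

There is one attempt and no reset: what is moved stays moved. The work goes in short steps, Python scripts to look and compute and a tool call to move; the robot and the scene stay as the last step left them, time stands still between calls to the robot, and variables do not carry over. Pictures are saved under pics/ and viewed, at most 14 in all, crops included, and the job is handed in when it is done.

Besides the shell and the picture viewer there is one more tool, called after "Call:" as name(argument=value, ...) on one line, values as JSON. drive_tool: Moves the arm, as the interface text tells. Its arguments: {"type":"object","properties":{"targets":{"type":"array"}},"required":["targets"]}

```bash
ls && mkdir -p pics && cat > h.py <<'E'
import numpy as np, cv2
from cell import state, read_camera, grip_depth
def snap(n,f=None):
    c=read_camera(n)
    if f: cv2.imwrite('pics/'+f,c['frame'][:,:,::-1])
    return c
def ray(c,u,v):
    K=np.array([[c['fx'],0,c['cx']],[0,c['fy'],c['cy']],[0,0,1.]])
    xd=np.array([(u-c['cx'])/c['fx'],(v-c['cy'])/c['fy']])
    x=xd.copy()
    for _ in range(20): x=xd/(1+c['k1']*(x@x))
    R=np.array(c['R']);t=np.array(c['t']).ravel()
    return -R.T@t, R.T@np.array([x[0],x[1],1.])
def onz(c,u,v,z):
    o,d=ray(c,u,v); return o+d*(z-o[2])/d[2]
def proj(c,X):
    p=np.array(c['R'])@np.array(X,float)+np.array(c['t']).ravel(); x=p[:2]/p[2]; x=x*(1+c['k1']*(x@x))
    return np.array([c['fx']*x[0]+c['cx'],c['fy']*x[1]+c['cy']])
def blobs(c,lo,hi,amin=60):
    """HSV mask -> list of (area, centroid, box corners)"""
    m=cv2.inRange(cv2.cvtColor(c['frame'],cv2.COLOR_RGB2HSV),np.array(lo),np.array(hi))
    out=[]
    for k in cv2.findContours(m,cv2.RETR_EXTERNAL,cv2.CHAIN_APPROX_NONE)[0]:
        a=cv2.contourArea(k)
        if a>=amin:
            M=cv2.moments(k); out.append((a,(M['m10']/M['m00'],M['m01']/M['m00']),cv2.boxPoints(cv2.minAreaRect(k)),k))
    return sorted(out,key=lambda b:-b[0])
E
python3 - <<'E'
from h import *
print(grip_depth,state())
for n in('scene','side','wrist'):
    c=snap(n,n+'0.png'); print(n,c['fx'],c['k1'],-np.array(c['R']).T@np.array(c['t']).ravel(),np.array(c['R'])[2])
E
```

```text
pics
18.8 {'t': 0.0, 'joints': array([ 1.15443052e+00,  4.91565191e-01,  1.55944645e+00,  3.07776645e-06,
        1.09171794e+00, -1.05583627e-01]), 'qvel': array([ 1.72359511e-03, -7.94771737e-05,  9.34605324e-05,  8.17940315e-04,
       -9.08252070e-05,  9.41541724e-05]), 'tau': array([ 1.08763204e-03, -6.12656236e+01, -2.58186901e+01,  6.93538575e-02,
        4.82051005e-02, -1.02196491e-04]), 'eef_pos': array([190.99451479, 594.84209987, 214.05929061]), 'tcp_rot': array([-3.14046234e+00, -1.22532456e-04,  2.83080898e+00]), 'ft_force': array([-0.12924305,  0.47596972,  0.54553753]), 'moment': array([ 0.01066923,  0.04458819, -0.00462871]), 'grip_force': 0.0, 'opening': 0.9958409394450352}
scene 525.4785816486715 -0.13161000654470373 [1251.19152611 -422.87072624  767.85623155] [-0.60612341  0.42195161 -0.67421899]
side 466.6180398547251 -0.07854830961068897 [ 555.54484493 -906.85767393  729.66752516] [ 0.05980326  0.80307049 -0.59287551]
wrist 358.59195116011887 -0.023931727725769965 [120.88746359 618.00640794 384.82475906] [ 0.2483886  -0.08051797 -0.96530822]
```

View pics/scene0.png

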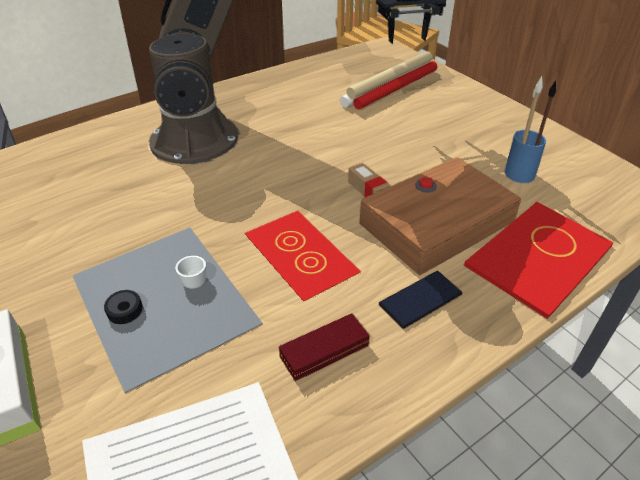

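View pics/side0.png

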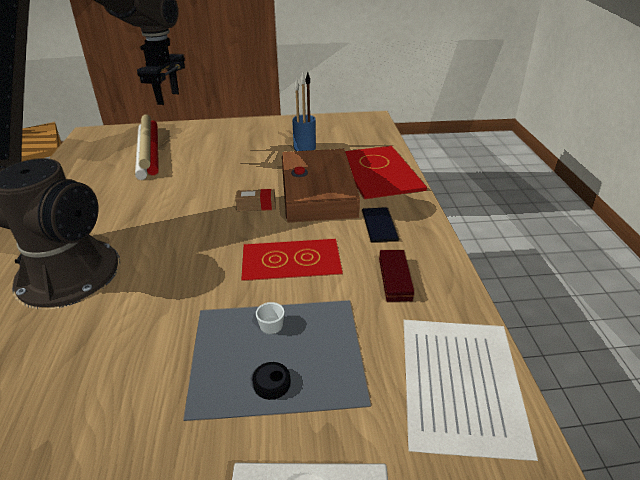

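The scene view shows the carton at (368,180) in front of the unit, the button at (427,184), the sheet around (302,254), the bowl at (191,271), the inkstone at (124,306), the phone at (420,298) and the glasses case at (325,345). The side view shows the carton at (255,200), the button at (299,171), the bowl at (270,318) and the stone at (272,380).

```bash
cat > m.py <<'E'
from h import *
np.set_printoptions(precision=1,suppress=True)
s=snap('scene');d=snap('side')
def tri(us,ud):
    A=[];b=[]
    for c,u in((s,us),(d,ud)):
        o,r=ray(c,*u); r/=np.linalg.norm(r); P=np.eye(3)-np.outer(r,r); A.append(P);b.append(P@o)
    return np.linalg.lstsq(np.vstack(A),np.hstack(b),rcond=None)[0]
for n,c in(('scene',s),('side',d)):
    print(n)
    for i in(0,1):
        for a,p,bx,k in blobs(c,*(((0,170,90),(6,255,255)) if i==0 else ((172,170,90),(180,255,255))),amin=40)[:6]:
            ap=cv2.approxPolyDP(k,4,True)[:,0]
            print(' red',a,np.array(p),[onz(c,*q,2)[:2] for q in ap] if 1000<a and len(ap)<6 else ap.tolist()[:6])
T=lambda c,l,z:[onz(c,*q,z)[:2] for q in l]
print('unit top scene',T(s,[(362,207),(424,266),(520,203),(460,160)],70))
print('unit top side',T(d,[(284,153),(353,151),(358,195),(286,195)],70))
print('button',tri((427,183),(299,170)),onz(s,427,183,85),onz(d,299,170,85))
print('pad side',T(d,[(200,311),(350,301),(371,405),(185,419)],3))
print('pad scene',T(s,[(74,276),(190,228),(261,323),(126,389)],3))
print('bowl rim',onz(s,191,265,40),onz(d,270,311,40))
print('stone top',onz(s,123,303,22),onz(d,271,376,22))
print('phone',T(d,[(363,208),(390,208),(398,241),(371,241)],9)); print('glasses',T(d,[(380,250),(407,250),(413,292),(385,292)],32))
for n,c,r in(('s',s,(330,150,460,220)),('d',d,(215,175,315,225))):
    x0,y0,x1,y1=r; cv2.imwrite(f'pics/crop{n}.png',cv2.resize(c['frame'][y0:y1,x0:x1,::-1],None,fx=6,fy=6,interpolation=cv2.INTER_CUBIC))
E
python3 m.py
```

```text
scene
 red 8853.0 [539.2 257.8] [array([735.1, 561.1]), array([786.5, 255.7]), array([982. , 285.3]), array([931.5, 593.8])]
 red 5054.5 [301.7 254.6] [array([439.1, -68.6]), array([677.1, -72.5]), array([677.,  66.]), array([442.1,  65.8])]
 red 826.0 [393.7  85.1] [[436, 64], [432, 61], [355, 99], [355, 107], [419, 78]]
 red 174.5 [372.7 184.6] [[386, 182], [380, 177], [365, 182], [365, 196]]
 red 102.5 [425.9 182.2] [[420, 179], [421, 186], [432, 185], [430, 178]]
 red 2129.5 [322.6 341.3] [array([811.9, -21.1]), array([756.4, -18.5]), array([ 749.1, -168. ]), array([ 802.3, -172.2])]
side
 red 3234.5 [290.6 259.1] [array([676.7,  66. ]), array([439.7,  69. ]), array([437.9, -68.1]), array([677.4, -70.7])]
 red 2678.5 [382.9 172.4] [array([771.8, 546.7]), array([786.1, 259.6]), array([983.6, 291.6]), array([942.1, 600.7]), array([791.3, 584.2])]
 red 171.0 [265.7 199.7] [[261, 189], [261, 209], [271, 209], [270, 189]]
 red 82.5 [152.3 163.3] [[151, 141], [152, 165], [147, 170], [155, 174]]
unit top scene [array([579.2, 142.1]), array([786. , 130.3]), array([762.8, 439.9]), array([568.2, 450.3])]
unit top side [array([558.1, 447.4]), array([777.7, 436.6]), array([751. , 167.6]), array([556.2, 188.9])]
button [599.2 310.9  78. ] [607.2 301.8  85. ] [598.3 300.1  85. ]
pad side [array([ 352.7, -166.9]), array([ 682.7, -167.8]), array([ 682.6, -433.2]), array([ 354.9, -432.2])]
pad scene [array([ 358. , -432.3]), array([ 356.8, -166.8]), array([ 681.5, -168.1]), array([ 678.5, -430.3])]
bowl rim [ 504.8 -223.3   40. ] [ 508.2 -218.1   40. ]
stone top [ 507.3 -370.    22. ] [ 507.6 -367.6   22. ]
phone [array([772. , 195.1]), array([848.3, 187.1]), array([835.7,  31.1]), array([766.6,  38.3])]
glasses [array([775.1, -30.1]), array([840.3, -36.9]), array([ 817.8, -183.9]), array([ 757.2, -177.5])]
```

View pics/crops.png

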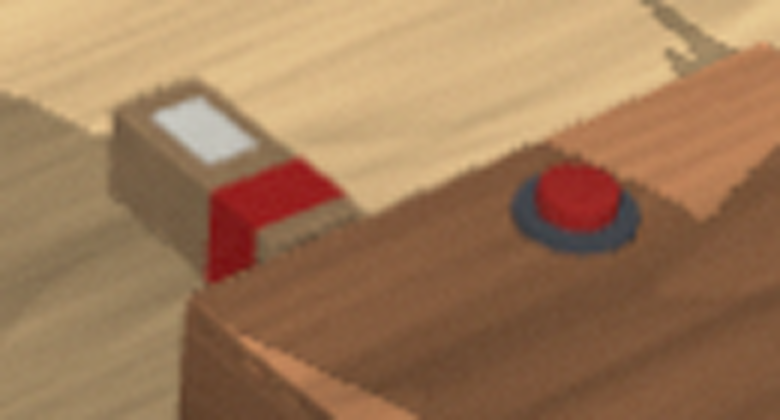

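View pics/cropd.png

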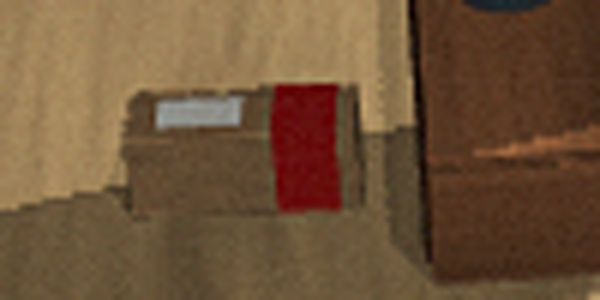

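Crops: the carton's top runs in side from (236,198) to (275,198) and its far edge is at row 190. In scene its top corners are (349,168) and (363,163). Its long axis points at the unit.

```bash
cat > m2.py <<'E'
from h import *
np.set_printoptions(precision=1,suppress=True)
s=snap('scene');d=snap('side')
T=lambda c,l,z:[onz(c,*q,z)[:2] for q in l]
print('carton side top',T(d,[(235.8,198.3),(274.7,198.3),(273.3,189.2),(237.8,190)],44))
print('carton scene top',T(s,[(349.2,168.3),(363.3,163.3),(390,185.3)],44), 'label/band',T(s,[(365.5,181.3),(378.5,176.5),(387.5,182)],44))
print('button',onz(s,426.7,181.3,85),onz(d,299,170.5,85))
E
python3 m2.py
```

```text
carton side top [array([414.6, 230.1]), array([524. , 217.8]), array([520.6, 268.6]), array([417.8, 275.8])]
carton scene top [array([417.9, 229.4]), array([419.9, 271.1]), array([526.8, 266.7])] label/band [array([482.3, 229.1]), array([484.3, 266.7]), array([513.5, 270.3])]
button [602.1 305.7  85. ] [598.2 297.1  85. ]
```

Call:
drive_tool(targets=[{"jaw":1,"travel":[-0.028,-0.018,0],"twist":-0.05},{"jaw":1,"travel":[-0.06,-0.04,0],"twist":-0.12},{"jaw":1,"travel":[-0.092,-0.06,0],"twist":-0.2},{"jaw":1,"travel":[-0.124,-0.081,0],"twist":-0.27},{"jaw":1,"travel":[-0.156,-0.102,0],"twist":-0.311},{"jaw":1,"travel":[-0.188,-0.123,0],"twist":-0.311},{"jaw":1,"travel":[-0.22,-0.145,0],"twist":-0.311},{"jaw":1,"travel":[-0.22,-0.145,0],"twist":-0.311}])

```text
t: 1.02
eef_pos: [359.3, 385.7, 214.8]
tcp_rot: [-3.141, 0.001, 3.138]
ft_force: [0.1, -0.4, -1.0]
opening: 0.996
grip_force: 0.0
```

Call:
drive_tool(targets=[{"jaw":1,"travel":[-0.02,-0.024,0],"twist":0},{"jaw":1,"travel":[-0.04,-0.048,0],"twist":0},{"jaw":1,"travel":[-0.06,-0.073,0],"twist":0},{"jaw":1,"travel":[-0.08,-0.097,0],"twist":0},{"jaw":1,"travel":[-0.1,-0.121,0],"twist":0},{"jaw":1,"travel":[-0.116,-0.141,0],"twist":0},{"jaw":1,"travel":[-0.116,-0.141,0],"twist":0},{"jaw":1,"travel":[-0.116,-0.141,0],"twist":0}])

```text
t: 1.68
eef_pos: [472.8, 248.1, 214.5]
tcp_rot: [3.141, -0.0, 3.14]
ft_force: [-0.1, 0.1, -0.2]
opening: 0.996
grip_force: 0.0
```

```bash
python3 -c "
from h import *
c=snap('wrist','w1.png');print(state()['eef_pos'],state()['tcp_rot'])"
```

```text
[472.15640874 248.79196115 214.57198488] [ 3.14138527e+00 -2.44411629e-04  3.14073569e+00]
```

View pics/w1.png

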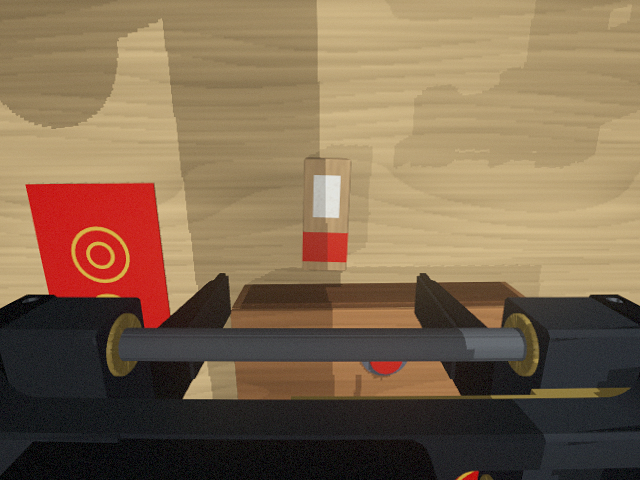

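The wrist view shows the carton's top from (306,158) to (347,268), almost along x. The unit's front is just below it (rows 283–308) and the button is at (383,368).

```bash
python3 - <<'E'
from h import *
np.set_printoptions(precision=1,suppress=True)
c=snap('wrist')
T=lambda l,z:[onz(c,*q,z)[:2] for q in l]
print('carton',T([(305,158),(350,158),(348,267),(303,265)],44))
print('unit top front',T([(233,309),(527,306)],70),'bottom',T([(246,285),(508,282)],0),'button',T([(383,368)],85))
for f in ((238,308),(525,305)): print(onz(c,*f,70))
E
```

```text
carton [array([409.4, 233.5]), array([409.4, 275.3]), array([516.1, 275.4]), array([514. , 230.2])]
unit top front [array([549.8, 163.7]), array([547.1, 447.2])] bottom [array([553.1, 161.7]), array([549.8, 464.1])] button [array([604.6, 307.9])]
[548.7 168.6  70. ]
[546. 445.  70.]
```

Call:
drive_tool(targets=[{"jaw":1,"travel":[0.004,0.002,0.035],"twist":0},{"jaw":1,"travel":[0.004,0.002,0.07],"twist":0},{"jaw":1,"travel":[0.004,0.002,0.105],"twist":0},{"jaw":1,"travel":[0.004,0.002,0.14],"twist":0},{"jaw":1,"travel":[0.004,0.002,0.17],"twist":0},{"jaw":1,"travel":[0.004,0.002,0.19],"twist":0},{"jaw":1,"travel":[0.004,0.002,0.202],"twist":0},{"jaw":1,"travel":[0.004,0.002,0.202],"twist":0}])

```text
t: 2.45
eef_pos: [466.5, 251.4, 10.4]
tcp_rot: [-3.14, -0.004, -3.14]
ft_force: [-0.1, -1.4, 0.6]
opening: 1.0
grip_force: 0.0
```

Call:
drive_tool(targets=[{"jaw":0.3,"travel":[0,0,0],"twist":0},{"jaw":0.3,"travel":[0,0,0],"twist":0},{"jaw":0.3,"travel":[0,0,0],"twist":0},{"jaw":0.3,"travel":[0,0,0],"twist":0},{"jaw":0.3,"travel":[0,0,0],"twist":0},{"jaw":0.3,"travel":[0,0,0],"twist":0}])

```text
t: 2.95
eef_pos: [468.5, 250.9, 13.2]
tcp_rot: [3.141, 0.001, -3.141]
ft_force: [-0.0, -0.4, 0.2]
opening: 0.634
grip_force: 0.0
```

Call:
drive_tool(targets=[{"jaw":0.2,"travel":[0,0,0],"twist":0},{"jaw":0.2,"travel":[0,0,0],"twist":0},{"jaw":0.2,"travel":[0,0,0],"twist":0},{"jaw":0.2,"travel":[0,0,0],"twist":0},{"jaw":0.2,"travel":[0,0,0],"twist":0},{"jaw":0.2,"travel":[0,0,-0.01],"twist":0},{"jaw":0.2,"travel":[0,0,-0.03],"twist":0},{"jaw":0.2,"travel":[0,0,-0.05],"twist":0}])

```text
t: 3.62
eef_pos: [467.8, 250.6, 63.1]
tcp_rot: [-3.141, -0.002, -3.141]
ft_force: [1.1, 0.1, -0.9]
opening: 0.467
grip_force: 29.7
```

Call:
drive_tool(targets=[{"jaw":0.2,"travel":[0,0,-0.03],"twist":0},{"jaw":0.2,"travel":[0,0,-0.06],"twist":0},{"jaw":0.2,"travel":[-0.005,-0.02,-0.06],"twist":0},{"jaw":0.2,"travel":[-0.015,-0.05,-0.06],"twist":0},{"jaw":0.2,"travel":[-0.022,-0.085,-0.06],"twist":0},{"jaw":0.2,"travel":[-0.03,-0.12,-0.06],"twist":0},{"jaw":0.2,"travel":[-0.038,-0.155,-0.06],"twist":0},{"jaw":0.2,"travel":[-0.046,-0.19,-0.06],"twist":0}])

```text
t: 4.28
eef_pos: [514.2, 59.2, 123.2]
tcp_rot: [3.141, 0.0, -3.141]
ft_force: [1.7, 0.4, -1.6]
opening: 0.462
grip_force: 29.7
```

Call:
drive_tool(targets=[{"jaw":0.2,"travel":[-0.008,-0.035,0],"twist":0},{"jaw":0.2,"travel":[-0.016,-0.07,0],"twist":0},{"jaw":0.2,"travel":[-0.024,-0.105,0],"twist":0},{"jaw":0.2,"travel":[-0.032,-0.14,0],"twist":0},{"jaw":0.2,"travel":[-0.04,-0.17,0],"twist":0},{"jaw":0.2,"travel":[-0.05,-0.2,0],"twist":0},{"jaw":0.2,"travel":[-0.056,-0.23,0],"twist":0},{"jaw":0.2,"travel":[-0.064,-0.26,0],"twist":0}])

```text
t: 4.95
eef_pos: [578.1, -200.7, 123.1]
tcp_rot: [3.141, -0.0, 3.142]
ft_force: [0.8, 0.4, -2.4]
opening: 0.466
grip_force: 29.7
```

Call:
drive_tool(targets=[{"jaw":0.2,"travel":[-0.008,-0.035,0],"twist":0},{"jaw":0.2,"travel":[-0.016,-0.07,0],"twist":0},{"jaw":0.2,"travel":[-0.024,-0.105,0],"twist":0},{"jaw":0.2,"travel":[-0.029,-0.14,0],"twist":0},{"jaw":0.2,"travel":[-0.031,-0.16,0],"twist":0},{"jaw":0.2,"travel":[-0.032,-0.17,0],"twist":0},{"jaw":0.2,"travel":[-0.032,-0.17,0],"twist":0},{"jaw":0.2,"travel":[-0.032,-0.17,0.02],"twist":0}])

```text
t: 5.62
eef_pos: [611.4, -369.5, 106.0]
tcp_rot: [-3.139, 0.004, 3.141]
ft_force: [-0.3, 0.4, -1.3]
opening: 0.465
grip_force: 29.7
```

Call:
drive_tool(targets=[{"jaw":0.2,"travel":[0,0,0.03],"twist":0},{"jaw":0.2,"travel":[0,0,0.055],"twist":0},{"jaw":0.2,"travel":[0,0,0.07],"twist":0},{"jaw":0.2,"travel":[0,0,0.08],"twist":0},{"jaw":0.2,"travel":[0,0,0.086],"twist":0},{"jaw":0.2,"travel":[0,0,0.086],"twist":0},{"jaw":0.2,"travel":[0,0,0.086],"twist":0},{"jaw":0.6,"travel":[0,0,0.086],"twist":0}])

```text
t: 6.28
eef_pos: [611.0, -369.1, 17.8]
tcp_rot: [-3.141, 0.001, -3.141]
ft_force: [0.2, 0.7, 0.8]
opening: 0.494
grip_force: 0.0
```

Call:
drive_tool(targets=[{"jaw":0.8,"travel":[0,0,0],"twist":0},{"jaw":0.8,"travel":[0,0,0],"twist":0},{"jaw":0.8,"travel":[0,0,0],"twist":0},{"jaw":0.8,"travel":[0,0,0],"twist":0},{"jaw":0.8,"travel":[0,0,-0.03],"twist":0},{"jaw":0.8,"travel":[0,0,-0.07],"twist":0},{"jaw":0.4,"travel":[0,0,-0.11],"twist":0},{"jaw":0.2,"travel":[0,0,-0.15],"twist":0}])

```text
t: 6.95
eef_pos: [610.1, -369.1, 168.3]
tcp_rot: [3.141, -0.0, -3.142]
ft_force: [-0.5, 0.1, -0.0]
opening: 0.71
grip_force: 0.0
```

Call:
drive_tool(targets=[{"jaw":0,"travel":[0,0.02,0],"twist":0},{"jaw":0,"travel":[0,0.055,0],"twist":0},{"jaw":0,"travel":[0,0.095,0],"twist":0},{"jaw":0,"travel":[0,0.135,0],"twist":0},{"jaw":0,"travel":[0,0.175,0],"twist":0},{"jaw":0,"travel":[0,0.215,0],"twist":0},{"jaw":0,"travel":[0,0.255,0],"twist":0},{"jaw":0,"travel":[0,0.295,0],"twist":0}])

```text
t: 7.62
eef_pos: [610.0, -72.4, 166.9]
tcp_rot: [3.142, 0.001, 3.141]
ft_force: [1.3, 0.3, 0.1]
opening: 0.153
grip_force: 0.0
```

Call:
drive_tool(targets=[{"jaw":0,"travel":[0,0.04,0],"twist":0},{"jaw":0,"travel":[0,0.08,0],"twist":0},{"jaw":0,"travel":[0.003,0.12,0],"twist":0},{"jaw":0,"travel":[0.005,0.16,0],"twist":0},{"jaw":0,"travel":[0.006,0.2,0],"twist":0},{"jaw":0,"travel":[0.01,0.24,0],"twist":0},{"jaw":0,"travel":[0.01,0.28,0],"twist":0},{"jaw":0,"travel":[0.01,0.3,0],"twist":0}])

```text
t: 8.28
eef_pos: [599.6, 229.8, 166.9]
tcp_rot: [3.141, 0.001, -3.139]
ft_force: [0.6, -0.3, 0.2]
opening: 0.01
grip_force: 0.0
```

```bash
python3 - <<'E'
from h import *
np.set_printoptions(precision=1,suppress=True)
print(state()['eef_pos'])
c=snap('wrist','w2.png');d=snap('side');s=snap('scene')
for n,q,z in(('wrist',c,85),('side',d,85),('scene',s,85)):
    for lo,hi in(((0,150,60),(8,255,255)),((172,150,60),(180,255,255))):
        for b in blobs(q,lo,hi,25): 
            X=onz(q,*b[1],z)
            if abs(X[0]-600)<40 and abs(X[1]-300)<60: print(n,b[0],X)
# carton band in scene/side
    print(n,[(b[0],onz(q,*b[1],44)) for b in blobs(q,(0,150,90),(8,255,255),60) if onz(q,*b[1],44)[1]<-200])
cv2.imwrite('pics/x.png',np.hstack([s['frame'][200:420,40:300],d['frame'][240:460,160:460]])[:,:,::-1])
E
```

```text
[599.6 229.8 166.9]
wrist 1356.5 [595.4 309.   85. ]
wrist []
side 55.0 [597.7 301.5  85. ]
side [(513.0, array([ 639.1, -382.4,   44. ]))]
scene 109.0 [602.9 302.5  85. ]
scene [(328.0, array([ 637.4, -370.7,   44. ]))]
```

View pics/x.png

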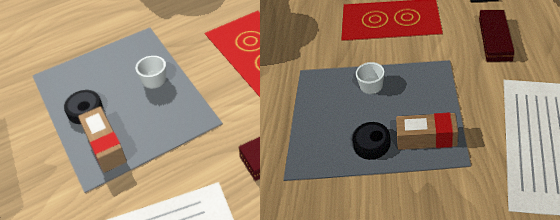

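The pictures show the carton lying behind the stone on the pad, bowl and stone untouched. The button is at about (599,303).

Call:
drive_tool(targets=[{"jaw":0,"travel":[0,0.035,0],"twist":0},{"jaw":0,"travel":[0.001,0.073,0],"twist":0},{"jaw":0,"travel":[0.001,0.073,0.03],"twist":0},{"jaw":0,"travel":[0.001,0.073,0.06],"twist":0},{"jaw":0,"travel":[0.001,0.073,0.078],"twist":0},{"jaw":0,"travel":[0.001,0.073,0.086],"twist":0},{"jaw":0,"travel":[0.001,0.073,0.091],"twist":0},{"jaw":0,"travel":[0.001,0.073,0.093],"twist":0}])

```text
t: 9.1
eef_pos: [599.1, 297.4, 75.1]
tcp_rot: [-3.141, -0.001, 3.141]
ft_force: [-9.6, -7.4, 19.7]
opening: 0.001
grip_force: 9.9
```

Call:
drive_tool(targets=[{"jaw":0,"travel":[0,0,0],"twist":0},{"jaw":0,"travel":[0,0,0],"twist":0},{"jaw":0,"travel":[0,0,0],"twist":0},{"jaw":0,"travel":[0,0,-0.04],"twist":0},{"jaw":0,"travel":[0,0,-0.08],"twist":0},{"jaw":0,"travel":[0,0,-0.12],"twist":0},{"jaw":0,"travel":[0,0,-0.16],"twist":0},{"jaw":0,"travel":[0,0,-0.2],"twist":0}])

```text
t: 9.77
eef_pos: [599.4, 298.1, 276.9]
tcp_rot: [3.141, 0.002, 3.141]
ft_force: [-0.3, -0.0, -0.0]
opening: 0.005
grip_force: 0.0
```

Call:
drive_tool(targets=[{"jaw":0,"travel":[0.04,0,0],"twist":0},{"jaw":0,"travel":[0.075,0,0],"twist":0},{"jaw":0,"travel":[0.11,0,0],"twist":0},{"jaw":0.5,"travel":[0.14,0,0],"twist":0},{"jaw":0.6,"travel":[0.15,0,0],"twist":0},{"jaw":0.6,"travel":[0.15,0,0],"twist":0},{"jaw":0.6,"travel":[0.15,0,0],"twist":0},{"jaw":0.6,"travel":[0.15,0,0],"twist":0}])

```text
t: 10.43
eef_pos: [450.7, 298.7, 273.9]
tcp_rot: [3.141, 0.001, 3.141]
ft_force: [0.0, 0.3, -0.5]
opening: 0.299
grip_force: 0.0
```

```bash
python3 - <<'E'
from h import *
print(state()['eef_pos'],state()['tcp_rot'])
c=snap('wrist','w3.png')
E
```

```text
[450.7113033  298.73796643 273.91259334] [3.14108200e+00 1.17083868e-03 3.14121634e+00]
```

View pics/w3.png

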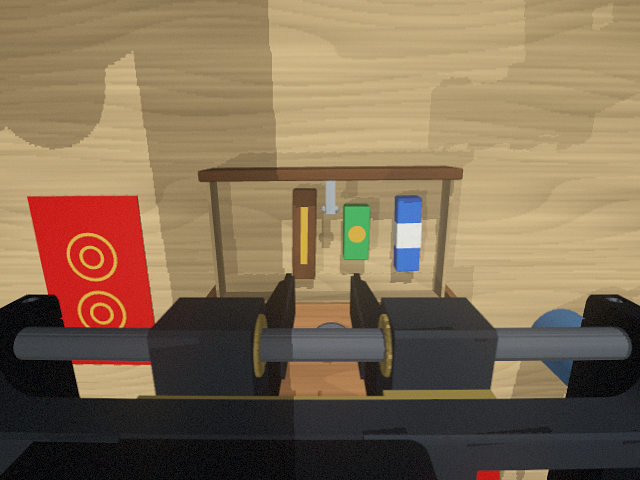

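The wrist view shows the drawer fully open with the dark bar at (305,233), the green box at (357,232) and the blue case at (408,233). There is no brass bar, and the steel catch at (330,195) lies beside the dark bar.

```bash
cat > look.py <<'E'
from h import *
np.set_printoptions(precision=1,suppress=True)
RNG={'green':((45,80,40),(85,255,255)),'blue':((105,120,60),(130,255,255))}
def meas(c,z):
    for n in('green','blue'):
        for b in blobs(c,*RNG[n],100)[:3]: print(n,b[0],onz(c,*b[1],z[n]),[onz(c,*q,z[n])[:2] for q in b[2]])
if __name__=='__main__':
    c=read_camera('wrist'); meas(c,{'green':38,'blue':34})
    T=lambda l,z:[onz(c,*q,z)[:2] for q in l]
    print('dark',T([(293,188),(317,190),(315,279),(292,277)],30),'gold line',T([(301,207),(308,207),(308,264),(301,264)],30))
    print('catch',T([(326,182),(336,182),(337,213),(322,213)],58),'panel top',T([(199,171),(462,168),(461,179),(200,181)],60))
E
python3 look.py; python3 - <<'E'
from h import *
s=snap('scene');d=snap('side')
for n,c in(('s',s),('d',d)):
    for k,r in(('green',((45,80,40),(85,255,255))),('blue',((105,120,60),(130,255,255)))):
        for b in blobs(c,*r,20)[:3]: print(n,k,b[0],np.round(b[1]),onz(c,*b[1],36).round())
E
```

```text
green 1371.0 [473.6 338.8  38. ] [array([507.1, 322.6]), array([440.4, 324.3]), array([441.6, 354.2]), array([508.5, 353.8])]
blue 570.0 [449.  399.3  34. ] [array([433.9, 382.9]), array([433.9, 412.8]), array([464.3, 415. ]), array([464.4, 384.5])]
blue 465.5 [509.1 401.3  34. ] [array([523.6, 386.5]), array([494.8, 386.1]), array([496., 415.]), array([524.9, 415.9])]
dark [array([424.1, 265.8]), array([426.4, 293.4]), array([535.6, 290.5]), array([533. , 262.3])] gold line [array([446.2, 274.7]), array([446.2, 282.8]), array([516.2, 282.1]), array([516.2, 273.6])]
catch [array([414.6, 303.4]), array([414.6, 314.1]), array([448.1, 315.5]), array([448.1, 299.2])] panel top [array([402.7, 169.2]), array([399.5, 447. ]), array([411., 447.]), array([413.1, 169.3])]
s green 256.0 [398. 172.] [486. 326.  36.]
s blue 1121.5 [524. 159.] [623. 642.  36.]
s blue 87.0 [408. 159.] [458. 385.  36.]
s blue 45.0 [424. 168.] [510. 392.  36.]
d green 195.5 [259. 184.] [479. 319.  36.]
d blue 592.0 [304. 135.] [634. 659.  36.]
d blue 67.0 [270. 173.] [512. 382.  36.]
d blue 57.0 [251. 174.] [452. 386.  36.]
```

Call:
drive_tool(targets=[{"jaw":0.5,"travel":[-0.02,-0.012,0.03],"twist":0},{"jaw":0.5,"travel":[-0.033,-0.021,0.06],"twist":0},{"jaw":0.5,"travel":[-0.033,-0.021,0.095],"twist":0},{"jaw":0.5,"travel":[-0.033,-0.021,0.13],"twist":0},{"jaw":0.5,"travel":[-0.033,-0.021,0.16],"twist":0},{"jaw":0.5,"travel":[-0.033,-0.021,0.174],"twist":0},{"jaw":0.5,"travel":[-0.033,-0.021,0.174],"twist":0},{"jaw":0.5,"travel":[-0.033,-0.021,0.174],"twist":0}])

```text
t: 11.3
eef_pos: [482.6, 277.7, 99.2]
tcp_rot: [-3.141, -0.001, 3.141]
ft_force: [0.3, -0.5, 0.7]
opening: 0.501
grip_force: 0.0
```

```bash
python3 - <<'E'
from h import *
print(state()['eef_pos'],state()['tcp_rot'],state()['opening'])
c=snap('wrist','w4.png')
E
```

```text
[482.55390313 277.65754522  99.18583396] [-3.14107845e+00 -1.28879393e-03  3.14148341e+00] 0.5010220137600242
```

View pics/w4.png

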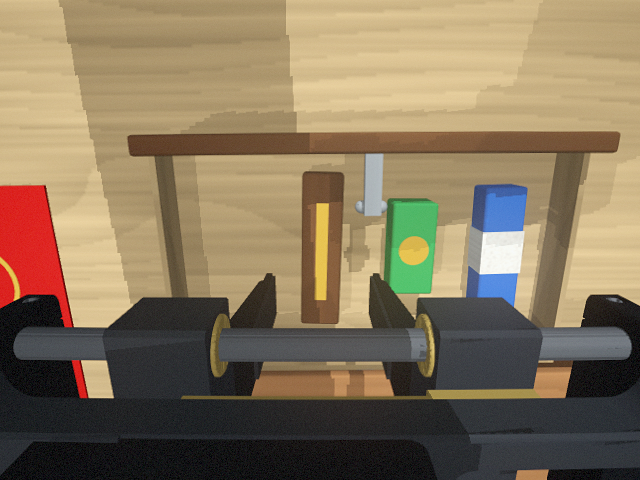

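The bar at (322,248) is centred between the fingertips at (270,275) and (378,275), clear of the catch and the green box.

Call:
drive_tool(targets=[{"jaw":0.5,"travel":[0,-0.001,0.03],"twist":0},{"jaw":0.5,"travel":[0,-0.001,0.06],"twist":0},{"jaw":0.5,"travel":[0,-0.001,0.075],"twist":0},{"jaw":0.5,"travel":[0,-0.001,0.083],"twist":0},{"jaw":0.5,"travel":[0,-0.001,0.083],"twist":0},{"jaw":0.1,"travel":[0,-0.001,0.083],"twist":0},{"jaw":0.1,"travel":[0,-0.001,0.083],"twist":0},{"jaw":0.1,"travel":[0,-0.001,0.083],"twist":0}])

```text
t: 12.02
eef_pos: [482.9, 277.1, 18.0]
tcp_rot: [3.141, 0.002, -3.141]
ft_force: [-0.2, -0.4, 0.7]
opening: 0.346
grip_force: 0.0
```

Call:
drive_tool(targets=[{"jaw":0.1,"travel":[0,0,0],"twist":0},{"jaw":0.1,"travel":[0,0,0],"twist":0},{"jaw":0.1,"travel":[0,0,0],"twist":0},{"jaw":0.1,"travel":[0,0,-0.01],"twist":0},{"jaw":0.1,"travel":[0,0,-0.035],"twist":0},{"jaw":0.1,"travel":[0,0,-0.07],"twist":0},{"jaw":0.1,"travel":[0,0,-0.105],"twist":0},{"jaw":0.1,"travel":[0,0,-0.14],"twist":0}])

```text
t: 12.68
eef_pos: [481.8, 276.6, 159.0]
tcp_rot: [3.142, -0.0, -3.141]
ft_force: [0.3, 0.6, -1.0]
opening: 0.292
grip_force: 29.9
```

Call:
drive_tool(targets=[{"jaw":0.1,"travel":[-0.01,-0.02,0],"twist":0},{"jaw":0.1,"travel":[-0.03,-0.053,0],"twist":0},{"jaw":0.1,"travel":[-0.05,-0.087,0],"twist":0},{"jaw":0.1,"travel":[-0.07,-0.12,0],"twist":0},{"jaw":0.1,"travel":[-0.09,-0.154,0],"twist":0},{"jaw":0.1,"travel":[-0.11,-0.188,0],"twist":0},{"jaw":0.1,"travel":[-0.13,-0.22,0],"twist":0},{"jaw":0.1,"travel":[-0.15,-0.25,0],"twist":0}])

```text
t: 13.35
eef_pos: [632.8, 24.7, 157.6]
tcp_rot: [3.142, 0.0, 3.141]
ft_force: [-0.5, 1.1, -1.0]
opening: 0.291
grip_force: 29.9
```

Call:
drive_tool(targets=[{"jaw":0.1,"travel":[-0.015,-0.018,0],"twist":0.12},{"jaw":0.1,"travel":[-0.026,-0.031,0],"twist":0.24},{"jaw":0.1,"travel":[-0.026,-0.031,0],"twist":0.36},{"jaw":0.1,"travel":[-0.026,-0.031,0],"twist":0.48},{"jaw":0.1,"travel":[-0.026,-0.031,0.02],"twist":0.6},{"jaw":0.1,"travel":[-0.026,-0.031,0.04],"twist":0.72},{"jaw":0.1,"travel":[-0.026,-0.031,0.06],"twist":0.84},{"jaw":0.1,"travel":[-0.026,-0.031,0.08],"twist":0.96}])

```text
t: 14.02
eef_pos: [658.2, -4.2, 76.8]
tcp_rot: [3.141, 0.0, 2.176]
ft_force: [0.4, 0.0, -0.2]
opening: 0.287
grip_force: 29.8
```

Call:
drive_tool(targets=[{"jaw":0.1,"travel":[0,0,0],"twist":0.12},{"jaw":0.1,"travel":[0,0,0],"twist":0.24},{"jaw":0.1,"travel":[0,0,0],"twist":0.36},{"jaw":0.1,"travel":[0,0,0],"twist":0.48},{"jaw":0.1,"travel":[0,0,0],"twist":0.6},{"jaw":0.1,"travel":[0,0,0],"twist":0.61},{"jaw":0.1,"travel":[0,0,0.03],"twist":0.61},{"jaw":0.1,"travel":[0,0,0.05],"twist":0.61}])

```text
t: 14.68
eef_pos: [658.5, -4.2, 26.7]
tcp_rot: [3.14, 0.0, 1.576]
ft_force: [0.3, -0.0, -1.5]
opening: 0.295
grip_force: 29.9
```

Call:
drive_tool(targets=[{"jaw":0.1,"travel":[0,0,0.012],"twist":0},{"jaw":0.1,"travel":[0,0,0.02],"twist":0},{"jaw":0.1,"travel":[0,0,0.02],"twist":0},{"jaw":0.5,"travel":[0,0,0.02],"twist":0},{"jaw":0.5,"travel":[0,0,0.02],"twist":0},{"jaw":0.5,"travel":[0,0,0.02],"twist":0},{"jaw":0.5,"travel":[0,0,0],"twist":0},{"jaw":0.5,"travel":[0,0,-0.04],"twist":0}])

```text
t: 15.35
eef_pos: [656.3, -4.0, 63.6]
tcp_rot: [-3.135, -0.001, 1.572]
ft_force: [0.1, -0.3, -0.1]
opening: 0.492
grip_force: 0.0
```

Call:
drive_tool(targets=[{"jaw":0.5,"travel":[0,0,-0.04],"twist":0},{"jaw":0.5,"travel":[0.02,-0.01,-0.075],"twist":-0.1},{"jaw":0.5,"travel":[0.055,-0.03,-0.075],"twist":-0.2},{"jaw":0.5,"travel":[0.09,-0.05,-0.075],"twist":-0.32},{"jaw":0.5,"travel":[0.125,-0.07,-0.075],"twist":-0.44},{"jaw":0.5,"travel":[0.16,-0.09,-0.075],"twist":-0.56},{"jaw":0.5,"travel":[0.195,-0.11,-0.075],"twist":-0.68},{"jaw":0.5,"travel":[0.23,-0.13,-0.075],"twist":-0.8}])

```text
t: 16.02
eef_pos: [527.0, 227.1, 142.3]
tcp_rot: [3.141, 0.0, 2.378]
ft_force: [0.2, 0.5, 0.3]
opening: 0.498
grip_force: 0.0
```

Call:
drive_tool(targets=[{"jaw":0.5,"travel":[0.03,0.01,0],"twist":-0.12},{"jaw":0.5,"travel":[0.06,0.02,0],"twist":-0.24},{"jaw":0.5,"travel":[0.09,0.03,0],"twist":-0.36},{"jaw":0.5,"travel":[0.11,0.038,0],"twist":-0.48},{"jaw":0.5,"travel":[0.115,0.041,0],"twist":-0.6},{"jaw":0.5,"travel":[0.115,0.041,0],"twist":-0.72},{"jaw":0.5,"travel":[0.115,0.041,0],"twist":-0.77},{"jaw":0.5,"travel":[0.115,0.041,0],"twist":-0.77}])

```text
t: 16.68
eef_pos: [474.0, 335.5, 142.1]
tcp_rot: [3.141, 0.001, -3.138]
ft_force: [-0.2, -0.7, -0.5]
opening: 0.5
grip_force: 0.0
```

```bash
python3 - <<'E'
from h import *
from look import meas
print(state()['eef_pos'],state()['tcp_rot'],state()['opening'])
c=snap('wrist','w5.png');meas(c,{'green':38,'blue':34})
s=snap('scene')
cv2.imwrite('pics/x5.png',np.hstack([s['frame'][120:340,60:480],c['frame'][100:320,250:600]])[:,:,::-1])
E
```

```text
[474.  335.5 142.1] [ 3.1  0.  -3.1] 0.5002263988999298
green 2887.0 [473.1 339.3  38. ] [array([441.5, 325.1]), array([441.4, 353.6]), array([507.1, 355. ]), array([507.2, 324.7])]
blue 1306.5 [448.5 399.6  34. ] [array([433.3, 383.1]), array([433.1, 412.7]), array([464.1, 415. ]), array([464.3, 384.6])]
blue 868.0 [507.8 403.1  34. ] [array([495.4, 387.8]), array([495.3, 415. ]), array([522.8, 417.1]), array([522.9, 389.2])]
```

View pics/x5.png

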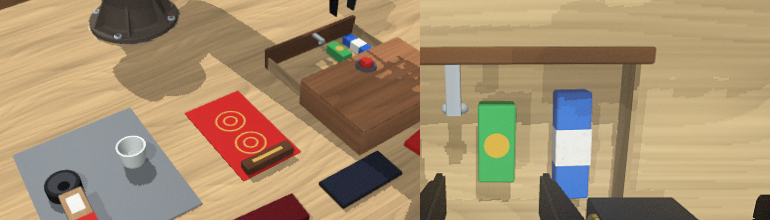

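Dark bar lies across the far end of the sheet; green box at (497,140 in the crop) sits between catch and blue case.

Call:
drive_tool(targets=[{"jaw":0.5,"travel":[-0.005,0.003,0.03],"twist":0},{"jaw":0.5,"travel":[-0.005,0.003,0.065],"twist":0},{"jaw":0.5,"travel":[-0.005,0.003,0.095],"twist":0},{"jaw":0.5,"travel":[-0.005,0.003,0.112],"twist":0},{"jaw":0.5,"travel":[-0.005,0.003,0.122],"twist":0},{"jaw":0.1,"travel":[-0.005,0.003,0.122],"twist":0},{"jaw":0.1,"travel":[-0.005,0.003,0.122],"twist":0},{"jaw":0.1,"travel":[-0.005,0.003,0.122],"twist":0}])

```text
t: 17.45
eef_pos: [479.7, 338.5, 20.9]
tcp_rot: [3.141, 0.002, 3.141]
ft_force: [0.6, -0.0, 0.6]
opening: 0.346
grip_force: 0.0
```

Call:
drive_tool(targets=[{"jaw":0.1,"travel":[0,0,0],"twist":0},{"jaw":0.1,"travel":[0,0,0],"twist":0},{"jaw":0.1,"travel":[0,0,0],"twist":0},{"jaw":0.1,"travel":[0,0,-0.01],"twist":0},{"jaw":0.1,"travel":[0,0,-0.035],"twist":0},{"jaw":0.1,"travel":[0,0,-0.07],"twist":0},{"jaw":0.1,"travel":[0,0,-0.1],"twist":0},{"jaw":0.1,"travel":[0,0,-0.13],"twist":0}])

```text
t: 18.12
eef_pos: [478.8, 338.0, 152.1]
tcp_rot: [3.141, 0.0, -3.141]
ft_force: [-0.4, 0.0, -0.8]
opening: 0.313
grip_force: 30.0
```

Call:
drive_tool(targets=[{"jaw":0.1,"travel":[0,-0.02,0],"twist":0},{"jaw":0.1,"travel":[0.005,-0.05,0],"twist":0},{"jaw":0.1,"travel":[0.008,-0.085,0],"twist":0},{"jaw":0.1,"travel":[0.012,-0.122,0],"twist":0},{"jaw":0.1,"travel":[0.016,-0.16,0],"twist":0},{"jaw":0.1,"travel":[0.02,-0.198,0],"twist":0},{"jaw":0.1,"travel":[0.022,-0.236,0],"twist":0},{"jaw":0.1,"travel":[0.025,-0.274,0],"twist":0}])

```text
t: 18.78
eef_pos: [453.5, 62.6, 150.6]
tcp_rot: [3.142, 0.001, -3.141]
ft_force: [0.9, -0.0, -1.4]
opening: 0.315
grip_force: 30.0
```

Call:
drive_tool(targets=[{"jaw":0.1,"travel":[0.004,-0.038,0],"twist":0},{"jaw":0.1,"travel":[0.008,-0.076,0],"twist":0},{"jaw":0.1,"travel":[0.012,-0.114,0],"twist":0},{"jaw":0.1,"travel":[0.016,-0.152,0],"twist":0},{"jaw":0.1,"travel":[0.02,-0.19,0],"twist":0},{"jaw":0.1,"travel":[0.024,-0.228,0],"twist":0},{"jaw":0.1,"travel":[0.027,-0.26,0],"twist":0},{"jaw":0.1,"travel":[0.0285,-0.284,0],"twist":0}])

```text
t: 19.45
eef_pos: [425.0, -222.4, 150.5]
tcp_rot: [-3.141, 0.001, 3.14]
ft_force: [0.2, -0.2, -1.3]
opening: 0.317
grip_force: 30.0
```

Call:
drive_tool(targets=[{"jaw":0.1,"travel":[0,0,0.03],"twist":0},{"jaw":0.1,"travel":[0,0,0.065],"twist":0},{"jaw":0.1,"travel":[0,0,0.1],"twist":0},{"jaw":0.1,"travel":[0,0,0.12],"twist":0},{"jaw":0.1,"travel":[0,0,0.132],"twist":0},{"jaw":0.1,"travel":[0,0,0.137],"twist":0},{"jaw":0.1,"travel":[0,0,0.137],"twist":0},{"jaw":0.1,"travel":[0,0,0.137],"twist":0}])

```text
t: 20.12
eef_pos: [425.9, -220.0, 13.3]
tcp_rot: [-3.141, 0.001, -3.141]
ft_force: [0.6, 0.2, -0.7]
opening: 0.316
grip_force: 30.0
```

Call:
drive_tool(targets=[{"jaw":0.1,"travel":[0,0,0.001],"twist":0},{"jaw":0.5,"travel":[0,0,0.001],"twist":0},{"jaw":0.5,"travel":[0,0,0.001],"twist":0},{"jaw":0.5,"travel":[0,0,0.001],"twist":0},{"jaw":0.5,"travel":[0,0,0.001],"twist":0},{"jaw":0.5,"travel":[0,0,-0.03],"twist":0},{"jaw":0.5,"travel":[0,0,-0.07],"twist":0},{"jaw":0.5,"travel":[0,0,-0.11],"twist":0}])

```text
t: 20.78
eef_pos: [425.0, -219.4, 123.5]
tcp_rot: [3.14, -0.002, -3.141]
ft_force: [-0.2, 0.1, -0.0]
opening: 0.5
grip_force: 0.0
```

Call:
drive_tool(targets=[{"jaw":0.5,"travel":[-0.003,0.03,-0.015],"twist":0},{"jaw":0.5,"travel":[-0.006,0.07,-0.015],"twist":0},{"jaw":0.5,"travel":[-0.01,0.11,-0.015],"twist":0},{"jaw":0.5,"travel":[-0.013,0.15,-0.015],"twist":0},{"jaw":0.5,"travel":[-0.016,0.19,-0.015],"twist":0},{"jaw":0.5,"travel":[-0.02,0.23,-0.015],"twist":0},{"jaw":0.5,"travel":[-0.023,0.27,-0.015],"twist":0},{"jaw":0.5,"travel":[-0.026,0.31,-0.015],"twist":0}])

```text
t: 21.45
eef_pos: [451.3, 92.1, 137.9]
tcp_rot: [3.142, 0.0, -3.141]
ft_force: [1.4, -0.4, 1.0]
opening: 0.502
grip_force: 0.0
```

Call:
drive_tool(targets=[{"jaw":0.5,"travel":[-0.003,0.04,0],"twist":0},{"jaw":0.5,"travel":[-0.006,0.08,0],"twist":0},{"jaw":0.5,"travel":[-0.01,0.12,0],"twist":0},{"jaw":0.5,"travel":[-0.013,0.16,0],"twist":0},{"jaw":0.5,"travel":[-0.016,0.2,0],"twist":0},{"jaw":0.5,"travel":[-0.02,0.24,0],"twist":0},{"jaw":0.5,"travel":[-0.023,0.28,0],"twist":0},{"jaw":0.5,"travel":[-0.026,0.308,0],"twist":0}])

```text
t: 22.12
eef_pos: [477.0, 401.4, 137.7]
tcp_rot: [3.141, 0.0, -3.14]
ft_force: [0.9, 0.2, -0.1]
opening: 0.501
grip_force: 0.0
```

```bash
python3 - <<'E'
from h import *
from look import meas
print(state()['eef_pos'],state()['tcp_rot'],state()['opening'])
c=snap('wrist','w6.png');meas(c,{'green':38,'blue':34})
s=snap('scene')
cv2.imwrite('pics/x6.png',np.hstack([s['frame'][120:420,60:480],c['frame'][60:360,200:550]])[:,:,::-1])
E
```

```text
[477.  401.4 137.7] [ 3.1  0.  -3.1] 0.5007611177037209
blue 1245.5 [448.8 401.8  34. ] [array([433.9, 388.3]), array([432.7, 414. ]), array([463.9, 415.8]), array([465.1, 389.3])]
blue 956.0 [509.3 403.7  34. ] [array([495.7, 390.6]), array([494.7, 415.8]), array([523.2, 417.1]), array([524.2, 391.3])]
blue 753.0 [603.7 608.5  34. ] [array([585.4, 589.1]), array([585.7, 621.6]), array([623.4, 629.1]), array([623. , 595.4])]
```

View pics/x6.png

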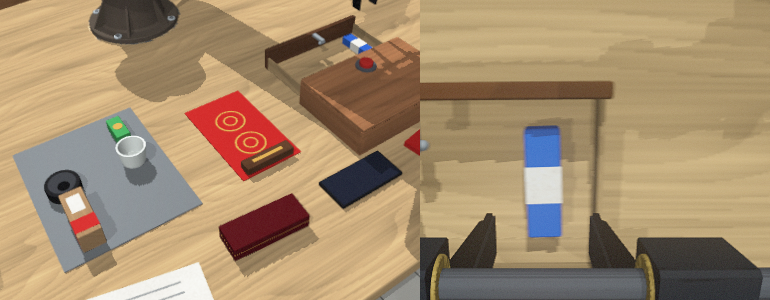

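Green box stands just before the bowl. The blue case at crop (543,180) is midway between the fingers, with the drawer's side wall close on the right at (600,150), so I narrow the jaw.

Call:
drive_tool(targets=[{"jaw":0.4,"travel":[0,0.001,0],"twist":0},{"jaw":0.4,"travel":[0,0.001,0],"twist":0},{"jaw":0.4,"travel":[0,0.001,0.03],"twist":0},{"jaw":0.4,"travel":[0,0.001,0.06],"twist":0},{"jaw":0.4,"travel":[0,0.001,0.08],"twist":0},{"jaw":0.4,"travel":[0,0.001,0.09],"twist":0},{"jaw":0.4,"travel":[0,0.001,0.096],"twist":0},{"jaw":0.4,"travel":[0,0.001,0.096],"twist":0}])

```text
t: 22.88
eef_pos: [477.6, 398.4, 41.3]
tcp_rot: [-3.141, -0.001, 3.141]
ft_force: [0.5, 0.1, 0.2]
opening: 0.398
grip_force: 0.0
```

Call:
drive_tool(targets=[{"jaw":0.4,"travel":[0,0.0035,0],"twist":0},{"jaw":0.4,"travel":[0,0.0035,0.008],"twist":0},{"jaw":0.4,"travel":[0,0.0035,0.016],"twist":0},{"jaw":0.4,"travel":[0,0.0035,0.022],"twist":0},{"jaw":0.4,"travel":[0,0.0035,0.022],"twist":0},{"jaw":0.1,"travel":[0,0.0035,0.022],"twist":0},{"jaw":0.1,"travel":[0,0.0035,0.022],"twist":0},{"jaw":0.1,"travel":[0,0.0035,0.022],"twist":0}])

```text
t: 23.55
eef_pos: [477.6, 402.7, 19.8]
tcp_rot: [3.141, 0.0, -3.141]
ft_force: [-0.6, 0.3, -0.8]
opening: 0.291
grip_force: 29.9
```

Call:
drive_tool(targets=[{"jaw":0.1,"travel":[0,0,0],"twist":0},{"jaw":0.1,"travel":[0,0,0],"twist":0},{"jaw":0.1,"travel":[0,0,0],"twist":0},{"jaw":0.1,"travel":[0,0,-0.01],"twist":0},{"jaw":0.1,"travel":[0,0,-0.035],"twist":0},{"jaw":0.1,"travel":[0,0,-0.07],"twist":0},{"jaw":0.1,"travel":[0,0,-0.1],"twist":0},{"jaw":0.1,"travel":[0,0,-0.14],"twist":0}])

```text
t: 24.22
eef_pos: [476.8, 402.1, 160.6]
tcp_rot: [-3.14, -0.002, -3.141]
ft_force: [-0.2, 0.9, -1.5]
opening: 0.29
grip_force: 29.9
```

Call:
drive_tool(targets=[{"jaw":0.1,"travel":[-0.001,-0.02,0],"twist":0},{"jaw":0.1,"travel":[-0.002,-0.055,0],"twist":0},{"jaw":0.1,"travel":[-0.004,-0.095,0],"twist":0},{"jaw":0.1,"travel":[-0.005,-0.135,0],"twist":0},{"jaw":0.1,"travel":[-0.007,-0.175,0],"twist":0},{"jaw":0.1,"travel":[-0.008,-0.215,0],"twist":0},{"jaw":0.1,"travel":[-0.01,-0.255,0],"twist":0},{"jaw":0.1,"travel":[-0.012,-0.295,0],"twist":0}])

```text
t: 24.88
eef_pos: [489.3, 105.9, 160.5]
tcp_rot: [3.141, 0.001, -3.141]
ft_force: [0.9, -0.1, -1.2]
opening: 0.295
grip_force: 29.9
```

Call:
drive_tool(targets=[{"jaw":0.1,"travel":[-0.001,-0.038,0],"twist":0},{"jaw":0.1,"travel":[-0.002,-0.076,0],"twist":0},{"jaw":0.1,"travel":[-0.004,-0.114,0],"twist":0},{"jaw":0.1,"travel":[-0.005,-0.152,0],"twist":0},{"jaw":0.1,"travel":[-0.007,-0.19,0],"twist":0},{"jaw":0.1,"travel":[-0.008,-0.228,0],"twist":0},{"jaw":0.1,"travel":[-0.01,-0.265,0],"twist":0},{"jaw":0.1,"travel":[-0.012,-0.3,0],"twist":0}])

```text
t: 25.55
eef_pos: [501.4, -194.5, 160.5]
tcp_rot: [-3.141, 0.001, 3.141]
ft_force: [1.3, 0.4, -0.9]
opening: 0.29
grip_force: 29.9
```

Call:
drive_tool(targets=[{"jaw":0.1,"travel":[-0.002,-0.035,0],"twist":0},{"jaw":0.1,"travel":[-0.004,-0.065,0],"twist":0},{"jaw":0.1,"travel":[-0.006,-0.09,0],"twist":0},{"jaw":0.1,"travel":[-0.006,-0.102,0],"twist":0},{"jaw":0.1,"travel":[-0.006,-0.102,0.02],"twist":0},{"jaw":0.1,"travel":[-0.006,-0.102,0.04],"twist":0},{"jaw":0.1,"travel":[-0.006,-0.102,0.06],"twist":0},{"jaw":0.1,"travel":[-0.006,-0.102,0.08],"twist":0}])

```text
t: 26.22
eef_pos: [507.6, -293.8, 79.5]
tcp_rot: [-3.141, 0.001, -3.141]
ft_force: [-0.2, 0.2, -1.2]
opening: 0.293
grip_force: 29.9
```

```bash
python3 - <<'E'
from h import *
s=state();print(s['eef_pos'],s['tcp_rot'],s['opening'],s['grip_force'])
c=snap('side');s=snap('scene')
cv2.imwrite('pics/x7.png',np.hstack([s['frame'][120:420,60:480],c['frame'][200:500,160:460] if 0 else c['frame'][180:480,160:460]])[:,:,::-1])
E
```

```text
[ 507.64389452 -293.7957815    79.45719264] [-3.14143618e+00  5.25599588e-04 -3.14125048e+00] 0.29273572443175117 29.916452765464783
```

View pics/x7.png

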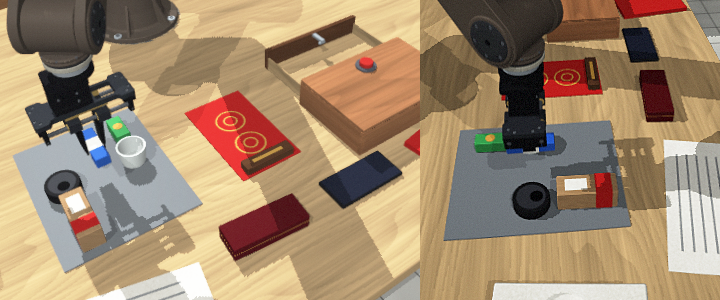

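The drawer is empty, the scene is in order, and the blue case hangs over the gap between stone and bowl.

Call:
drive_tool(targets=[{"jaw":0.1,"travel":[0,0,0.025],"twist":0},{"jaw":0.1,"travel":[0,0,0.045],"twist":0},{"jaw":0.1,"travel":[0,0,0.06],"twist":0},{"jaw":0.1,"travel":[0,0,0.068],"twist":0},{"jaw":0.1,"travel":[0,0,0.068],"twist":0},{"jaw":0.1,"travel":[0,0,0.068],"twist":0},{"jaw":0.4,"travel":[0,0,0.068],"twist":0},{"jaw":0.4,"travel":[0,0,0.068],"twist":0}])

```text
t: 26.98
eef_pos: [508.2, -294.6, 12.9]
tcp_rot: [-3.141, 0.001, -3.141]
ft_force: [0.0, -0.3, 0.2]
opening: 0.371
grip_force: 0.0
```

Call:
drive_tool(targets=[{"jaw":0.4,"travel":[0,0,0],"twist":0},{"jaw":0.4,"travel":[0,0,-0.02],"twist":0},{"jaw":0.4,"travel":[0,0,-0.05],"twist":0},{"jaw":0.4,"travel":[0,0,-0.085],"twist":0},{"jaw":0.3,"travel":[0,0.01,-0.12],"twist":0},{"jaw":0.1,"travel":[0,0.03,-0.15],"twist":0},{"jaw":0,"travel":[0.005,0.065,-0.15],"twist":0},{"jaw":0,"travel":[0.01,0.1,-0.15],"twist":0}])

```text
t: 27.65
eef_pos: [498.0, -194.1, 163.9]
tcp_rot: [-3.14, 0.004, 3.14]
ft_force: [-0.4, 0.8, -0.9]
opening: 0.177
grip_force: 0.0
```

Call:
drive_tool(targets=[{"jaw":0,"travel":[0.01,0.035,0],"twist":0},{"jaw":0,"travel":[0.02,0.072,0],"twist":0},{"jaw":0,"travel":[0.03,0.108,0],"twist":0},{"jaw":0,"travel":[0.04,0.145,0],"twist":0},{"jaw":0,"travel":[0.05,0.182,0],"twist":0},{"jaw":0,"travel":[0.06,0.218,0],"twist":0},{"jaw":0,"travel":[0.07,0.255,0],"twist":0},{"jaw":0,"travel":[0.08,0.29,0],"twist":0}])

```text
t: 28.32
eef_pos: [416.8, 97.3, 162.3]
tcp_rot: [3.141, 0.001, 3.142]
ft_force: [0.8, 0.2, -0.4]
opening: 0.006
grip_force: 0.0
```

Call:
drive_tool(targets=[{"jaw":0,"travel":[0.01,0.035,0],"twist":0},{"jaw":0,"travel":[0.02,0.072,0],"twist":0},{"jaw":0,"travel":[0.03,0.108,0],"twist":0},{"jaw":0,"travel":[0.04,0.145,0],"twist":0},{"jaw":0,"travel":[0.048,0.18,0],"twist":0},{"jaw":0,"travel":[0.053,0.2,0],"twist":0},{"jaw":0,"travel":[0.053,0.209,0],"twist":0},{"jaw":0,"travel":[0.053,0.209,0.02],"twist":0}])

```text
t: 28.98
eef_pos: [365.6, 307.0, 144.1]
tcp_rot: [3.138, 0.005, -3.139]
ft_force: [0.8, -0.4, -0.5]
opening: 0.003
grip_force: 0.0
```

```bash
python3 - <<'E'
from h import *
s=state();print(s['eef_pos'],s['tcp_rot'],s['opening'])
w=snap('wrist');c=snap('side');s=snap('scene')
cv2.imwrite('pics/x8.png',np.hstack([s['frame'][100:420,60:460],cv2.resize(w['frame'],(400,300))[0:320] if 0 else c['frame'][140:460,160:560]])[:,:,::-1])
E
```

```text
[365.64550901 306.99876155 144.11887176] [ 3.13824705  0.00516418 -3.1388852 ] 0.0032154503764492913
```

View pics/x8.png

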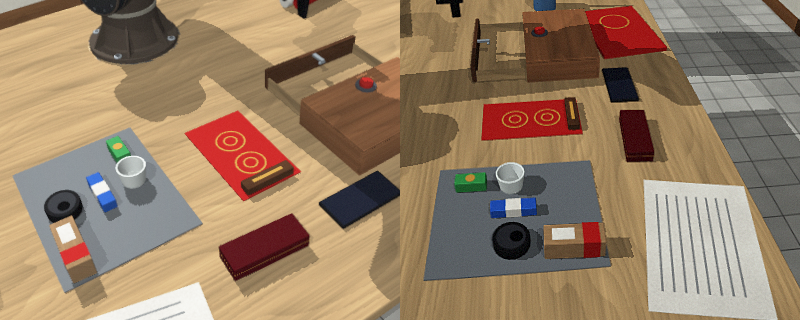

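Everything is in place, the drawer is empty, and there is no brass bar. Now I push the drawer shut.

Call:
drive_tool(targets=[{"jaw":0,"travel":[0,0,0.035],"twist":0},{"jaw":0,"travel":[0,0,0.07],"twist":0},{"jaw":0,"travel":[0,0,0.1],"twist":0},{"jaw":0,"travel":[0,0,0.108],"twist":0},{"jaw":0,"travel":[-0.008,0,0.108],"twist":0},{"jaw":0,"travel":[-0.016,0,0.108],"twist":0},{"jaw":0,"travel":[-0.024,0,0.108],"twist":0},{"jaw":0,"travel":[-0.032,0,0.108],"twist":0}])

```text
t: 29.8
eef_pos: [398.0, 304.9, 35.3]
tcp_rot: [3.14, 0.002, 3.141]
ft_force: [-3.6, 0.9, 3.0]
opening: 0.002
grip_force: 1.9
```

Call:
drive_tool(targets=[{"jaw":0,"travel":[-0.012,0,0],"twist":0},{"jaw":0,"travel":[-0.026,0,0],"twist":0},{"jaw":0,"travel":[-0.042,0,0],"twist":0},{"jaw":0,"travel":[-0.058,0,0],"twist":0},{"jaw":0,"travel":[-0.074,0,0],"twist":0},{"jaw":0,"travel":[-0.09,0,0],"twist":0},{"jaw":0,"travel":[-0.1,0,0],"twist":0},{"jaw":0,"travel":[-0.11,0,0],"twist":0}])

```text
t: 30.47
eef_pos: [507.5, 305.0, 35.0]
tcp_rot: [3.141, 0.0, 3.141]
ft_force: [-5.8, 4.5, 2.1]
opening: 0.007
grip_force: 2.9
```

Call:
drive_tool(targets=[{"jaw":0,"travel":[-0.008,0,0],"twist":0},{"jaw":0,"travel":[-0.015,0,0],"twist":0},{"jaw":0,"travel":[-0.02,0,0],"twist":0},{"jaw":0,"travel":[-0.024,0,0],"twist":0},{"jaw":0,"travel":[-0.028,0,0],"twist":0},{"jaw":0,"travel":[-0.031,0,0],"twist":0},{"jaw":0,"travel":[-0.033,0,0],"twist":0},{"jaw":0,"travel":[-0.035,0,0],"twist":0}])

```text
t: 31.13
eef_pos: [539.6, 305.0, 34.9]
tcp_rot: [-3.142, -0.005, -3.142]
ft_force: [-25.7, 6.9, 14.6]
opening: 0.004
grip_force: 13.0
```

The push met the stop at 25 N, so I back off slowly and check that it holds.

Call:
drive_tool(targets=[{"jaw":0,"travel":[0,0,0],"twist":0},{"jaw":0,"travel":[0.003,0,0],"twist":0},{"jaw":0,"travel":[0.007,0,0],"twist":0},{"jaw":0,"travel":[0.011,0,0],"twist":0},{"jaw":0,"travel":[0.015,0,0],"twist":0},{"jaw":0,"travel":[0.02,0,0],"twist":0},{"jaw":0,"travel":[0.025,0,0],"twist":0},{"jaw":0,"travel":[0.025,0,0],"twist":0}])

```text
t: 31.8
eef_pos: [515.7, 304.6, 33.8]
tcp_rot: [-3.141, -0.0, -3.141]
ft_force: [0.2, 0.1, -0.6]
opening: 0.006
grip_force: 0.0
```

Call:
drive_tool(targets=[{"jaw":0,"travel":[0.03,0,0],"twist":0},{"jaw":0,"travel":[0.06,0,0],"twist":0},{"jaw":0,"travel":[0.06,0,-0.04],"twist":0},{"jaw":0,"travel":[0.06,0,-0.08],"twist":0},{"jaw":0,"travel":[0.06,0,-0.12],"twist":0},{"jaw":0,"travel":[0.06,0,-0.16],"twist":0},{"jaw":0,"travel":[0.06,0,-0.18],"twist":0},{"jaw":0,"travel":[0.06,0,-0.18],"twist":0}])

```text
t: 32.47
eef_pos: [458.0, 305.4, 218.6]
tcp_rot: [3.138, 0.007, -3.141]
ft_force: [-0.4, -0.7, -0.0]
opening: 0.006
grip_force: 0.0
```

```bash
python3 - <<'E'
from h import *
np.set_printoptions(precision=0,suppress=True)
c=snap('side');s=snap('scene')
cv2.imwrite('pics/x9.png',np.hstack([s['frame'][100:420,60:460],c['frame'][140:460,160:560]])[:,:,::-1])
for n,q in(('scene',s),('side',c)):
    for k,lo,hi,z in(('green',(45,80,40),(85,255,255),29),('blue',(105,120,60),(130,255,255),25),('band',(0,150,90),(8,255,255),47),('stone',(0,0,0),(180,255,45),22),('bowl',(0,0,170),(180,40,255),40)):
        for b in blobs(q,lo,hi,40):
            X=onz(q,*b[1],z)
            if 380<X[0]<680 and -430<X[1]<-170: print(n,k,b[0],X)
E
```

```text
scene green 341.0 [ 431. -224.   29.]
scene blue 250.5 [ 553. -297.   25.]
scene blue 123.0 [ 483. -297.   25.]
scene band 330.5 [ 651. -393.   47.]
scene stone 268.0 [ 531. -373.   22.]
scene stone 69.5 [ 514. -372.   22.]
scene bowl 529.5 [ 510. -228.   40.]
scene bowl 227.5 [ 595. -391.   40.]
scene bowl 147.0 [ 527. -298.   40.]
side green 545.0 [ 426. -231.   29.]
side blue 238.5 [ 542. -303.   25.]
side blue 238.0 [ 482. -303.   25.]
side band 525.0 [ 650. -406.   47.]
side stone 1109.5 [ 508. -377.   22.]
side bowl 443.5 [ 507. -222.   40.]
side bowl 224.0 [ 601. -384.   40.]
side bowl 145.0 [ 513. -306.   40.]
```

View pics/x9.png

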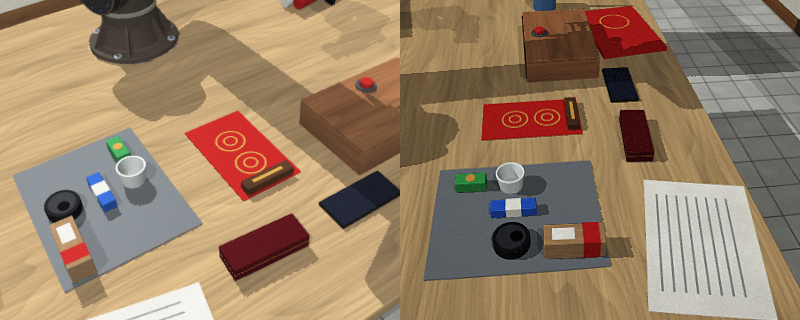

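The drawer is shut and latched, and the bar, case and seal box are right. But the carton's band has shifted about 24 mm to -y (the knock), so I go and put it right.

Call:
drive_tool(targets=[{"jaw":0,"travel":[-0.008,-0.035,0],"twist":0},{"jaw":0,"travel":[-0.016,-0.075,0],"twist":0},{"jaw":0,"travel":[-0.024,-0.115,0],"twist":0},{"jaw":0,"travel":[-0.032,-0.155,0],"twist":0},{"jaw":0,"travel":[-0.04,-0.195,0],"twist":0},{"jaw":0,"travel":[-0.048,-0.235,0],"twist":0},{"jaw":0,"travel":[-0.056,-0.275,0],"twist":0},{"jaw":0,"travel":[-0.06,-0.315,0],"twist":0}])

```text
t: 33.23
eef_pos: [516.4, -12.4, 211.9]
tcp_rot: [3.141, -0.002, -3.142]
ft_force: [1.2, 0.0, 0.4]
opening: 0.008
grip_force: 0.0
```

Call:
drive_tool(targets=[{"jaw":0.8,"travel":[-0.008,-0.04,0],"twist":0},{"jaw":0.8,"travel":[-0.016,-0.08,0],"twist":0},{"jaw":0.8,"travel":[-0.024,-0.12,0],"twist":0},{"jaw":0.8,"travel":[-0.032,-0.16,0],"twist":0},{"jaw":0.8,"travel":[-0.04,-0.2,0],"twist":0},{"jaw":0.8,"travel":[-0.048,-0.24,0],"twist":0},{"jaw":0.8,"travel":[-0.056,-0.28,0],"twist":0},{"jaw":0.8,"travel":[-0.062,-0.32,0],"twist":0}])

```text
t: 33.9
eef_pos: [578.4, -332.2, 211.3]
tcp_rot: [3.14, -0.002, -3.142]
ft_force: [0.6, 0.4, 0.4]
opening: 0.509
grip_force: 0.0
```

Call:
drive_tool(targets=[{"jaw":0.8,"travel":[0,-0.03,0],"twist":0},{"jaw":0.8,"travel":[0,-0.055,0],"twist":0},{"jaw":0.8,"travel":[0,-0.055,0],"twist":0},{"jaw":0.8,"travel":[0,-0.055,0],"twist":0},{"jaw":0.8,"travel":[0,-0.055,0],"twist":0}])

```text
t: 34.32
eef_pos: [578.3, -384.5, 212.0]
tcp_rot: [3.14, -0.002, -3.141]
ft_force: [0.2, 0.5, 0.2]
opening: 0.79
grip_force: 0.0
```

```bash
python3 - <<'E'
from h import *
np.set_printoptions(precision=1,suppress=True)
s=state();print(s['eef_pos'],s['tcp_rot'],s['opening'])
c=snap('wrist','w10.png')
for k,lo,hi,z in(('band',(0,150,60),(8,255,255),47),('label',(0,0,130),(180,45,255),47),('brown',(8,60,40),(25,200,220),47),('dark',(0,0,0),(180,255,45),22)):
    for b in blobs(c,lo,hi,200)[:5]: print(k,b[0],np.round(b[1]),onz(c,*b[1],z),[onz(c,*q,z)[:2] for q in b[2]])
E
```

```text
[ 578.3 -384.5  212. ] [ 3.1 -0.  -3.1] 0.7900080053344508
band 4942.5 [623. 205.] [558.  -94.6  47. ] [array([ 649.5, -108.4]), array([ 443.6, -109. ]), array([449.8, -67.6]), array([659.3, -60.4])]
band 1141.0 [314. 295.] [ 649.8 -391.5   47. ] [array([ 664.2, -414.3]), array([ 633.8, -412.6]), array([ 635.5, -369.2]), array([ 666. , -369.9])]
label 51370.5 [400. 139.] [ 498.  -313.5   47. ] [array([ 659.8, -437.6]), array([ 387. , -427.8]), array([ 384.8, -191.4]), array([ 660.5, -146.9])]
label 23868.0 [ 54. 191.] [ 544.4 -637.3   47. ] [array([ 666.6, -739.2]), array([ 440.8, -666.9]), array([ 450.9, -551.1]), array([ 677.2, -601.4])]
label 6241.0 [312. 380.] [ 750.1 -394.6   47. ] [array([ 726.2, -502.3]), array([ 726.3, -265.8]), array([ 774.5, -261.7]), array([ 774.3, -506.4])]
label 978.5 [316. 247.] [ 599.5 -389.5   47. ] [array([ 619.3, -403.5]), array([ 579.2, -401.1]), array([ 580.4, -375.9]), array([ 620.6, -377.5])]
brown 54319.0 [187. 144.] [ 502.6 -505.8   47. ] [array([ 391.1, -679.2]), array([ 319.4, -457.7]), array([ 684.6, -298.9]), array([ 819.3, -580.7])]
brown
[... 613 characters left out ...]
09.3 -595.    22. ] [array([ 662. , -739.8]), array([ 660.9, -239.8]), array([ 917.3, -213.3]), array([ 923.5, -806.4])]
dark 12573.0 [552. 384.] [ 775.1 -111.4   22. ] [array([ 660.5, -272.5]), array([659.1, -32.7]), array([848.9,  16.5]), array([ 846.5, -256. ])]
dark 2213.0 [599. 465.] [898.7 -26.1  22. ] [array([ 856.9, -113.8]), array([860.5,  17.9]), array([924.5,  34.6]), array([ 919.8, -102.8])]
dark 822.5 [430. 308.] [ 676.8 -264.5   22. ] [array([ 652.6, -309.1]), array([ 636. , -294.4]), array([ 698.9, -230.9]), array([ 717. , -245.6])]
dark 552.0 [408. 312.] [ 681.3 -288.9   22. ] [array([ 668.4, -315.3]), array([ 653.4, -295.7]), array([ 697.4, -264.9]), array([ 713.3, -284.9])]
```

View pics/w10.png

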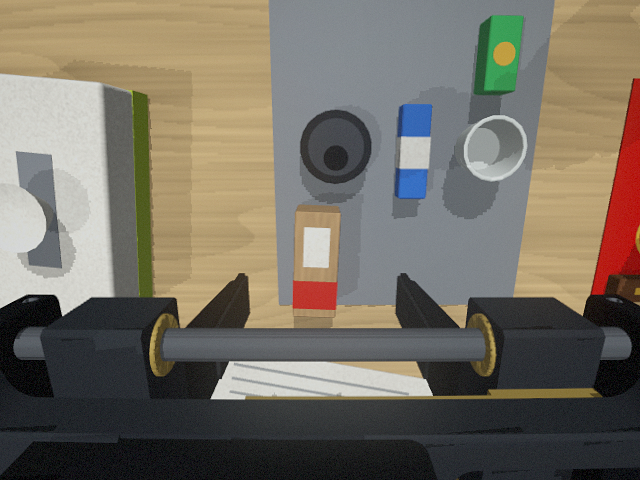

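The wrist view shows the carton at (316,262), about 21 mm off the stone's line and near the 30 mm limit. I regrasp it and shift it back.

Call:
drive_tool(targets=[{"jaw":0.8,"travel":[-0.02,-0.006,0.03],"twist":0},{"jaw":0.8,"travel":[-0.031,-0.006,0.065],"twist":0},{"jaw":0.8,"travel":[-0.031,-0.006,0.1],"twist":0},{"jaw":0.8,"travel":[-0.031,-0.006,0.135],"twist":0},{"jaw":0.8,"travel":[-0.031,-0.006,0.165],"twist":0},{"jaw":0.8,"travel":[-0.031,-0.006,0.185],"twist":0},{"jaw":0.8,"travel":[-0.031,-0.006,0.194],"twist":0},{"jaw":0.8,"travel":[-0.031,-0.006,0.194],"twist":0}])

```text
t: 35.03
eef_pos: [609.3, -389.6, 17.6]
tcp_rot: [3.139, -0.003, -3.14]
ft_force: [-0.8, -0.3, -0.7]
opening: 0.801
grip_force: 0.0
```

Call:
drive_tool(targets=[{"jaw":0.2,"travel":[0,0,0],"twist":0},{"jaw":0.2,"travel":[0,0,0],"twist":0},{"jaw":0.2,"travel":[0,0,0],"twist":0},{"jaw":0.2,"travel":[0,0,0],"twist":0},{"jaw":0.2,"travel":[0,0,0],"twist":0},{"jaw":0.2,"travel":[0,0,0],"twist":0},{"jaw":0.2,"travel":[0,0,0],"twist":0},{"jaw":0.2,"travel":[0,0,0],"twist":0}])

```text
t: 35.7
eef_pos: [609.9, -391.4, 20.4]
tcp_rot: [-3.141, 0.001, -3.142]
ft_force: [-2.0, 1.5, 6.3]
opening: 0.467
grip_force: 29.7
```

Call:
drive_tool(targets=[{"jaw":0.2,"travel":[0,0,-0.008],"twist":0},{"jaw":0.2,"travel":[0,0.007,-0.015],"twist":0},{"jaw":0.2,"travel":[0,0.014,-0.015],"twist":0},{"jaw":0.2,"travel":[0,0.021,-0.015],"twist":0},{"jaw":0.2,"travel":[0,0.021,-0.015],"twist":0},{"jaw":0.2,"travel":[0,0.021,-0.008],"twist":0},{"jaw":0.2,"travel":[0,0.021,0],"twist":0},{"jaw":0.2,"travel":[0,0.021,0],"twist":0}])

```text
t: 36.37
eef_pos: [610.0, -370.4, 18.8]
tcp_rot: [3.142, 0.001, 3.141]
ft_force: [1.7, 0.7, 0.8]
opening: 0.461
grip_force: 29.7
```

Call:
drive_tool(targets=[{"jaw":0.8,"travel":[0,0,0],"twist":0},{"jaw":0.8,"travel":[0,0,0],"twist":0},{"jaw":0.8,"travel":[0,0,0],"twist":0},{"jaw":0.8,"travel":[0,0,0],"twist":0},{"jaw":0.8,"travel":[0,0,0],"twist":0},{"jaw":0.8,"travel":[0,0,-0.03],"twist":0},{"jaw":0.8,"travel":[0,0,-0.07],"twist":0},{"jaw":0.8,"travel":[0,0,-0.11],"twist":0}])

```text
t: 37.03
eef_pos: [609.2, -370.0, 129.9]
tcp_rot: [3.14, -0.002, -3.141]
ft_force: [0.6, -0.7, -0.3]
opening: 0.8
grip_force: 0.0
```

Call:
drive_tool(targets=[{"jaw":0.8,"travel":[0.03,0,-0.03],"twist":0},{"jaw":0.8,"travel":[0.03,0,-0.07],"twist":0},{"jaw":0.8,"travel":[0.03,0,-0.085],"twist":0},{"jaw":0.8,"travel":[0.03,0,-0.085],"twist":0},{"jaw":0.8,"travel":[0.03,0,-0.085],"twist":0}])

```text
t: 37.45
eef_pos: [579.7, -370.4, 215.4]
tcp_rot: [-3.141, 0.001, -3.142]
ft_force: [0.5, -0.6, -1.4]
opening: 0.8
grip_force: 0.0
```

```bash
python3 - <<'E'
from h import *
np.set_printoptions(precision=1,suppress=True)
print(state()['eef_pos'])
c=snap('wrist');s=snap('side');a=snap('scene')
for k,lo,hi,z in(('band',(0,150,60),(8,255,255),47),('green',(45,80,40),(85,255,255),29),('blue',(105,120,60),(130,255,255),25)):
    for n,q in(('w',c),('side',s),('scene',a)):
        for b in blobs(q,lo,hi,80): 
            X=onz(q,*b[1],z)
            if 380<X[0]<680 and -430<X[1]<-170: print(k,n,X)
E
```

```text
[ 579.7 -370.4  215.4]
band w [ 649.7 -370.8   47. ]
band side [ 650.2 -386.9   47. ]
band scene [ 651.5 -372.9   47. ]
green w [ 423.5 -223.8   29. ]
green side [ 426.2 -230.8   29. ]
green scene [ 431.  -224.1   29. ]
blue w [ 480.  -295.4   25. ]
blue w [ 540.  -295.4   25. ]
blue side [ 541.8 -302.7   25. ]
blue side [ 481.8 -302.8   25. ]
blue scene [ 552.5 -297.4   25. ]
blue scene [ 483.  -296.6   25. ]
```

All the pieces are within tolerance, so I hand the job in.

```bash
python3 -c "
from cell import job_done
print(job_done())"
```

```text
the job is handed in; nothing more can be done
None
```

I set out the writing place and handed the job in at about 37 s, with all pieces placed, the drawer latched and the carton put back after a mid-run shift; there was no brass paperweight, and the hand-in gave no verdict.

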